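Open the dial padlock on the paint chest and hold it up

ROBOT

A 7-joint arm with a two-finger parallel gripper is mounted at the origin on the work surface. World frame = base frame: x ahead of the robot, y to its left, z up, the work surface at z = 0. Lengths are in m, angles in rad, forces in N, time in s.
With the tool pointing down it reaches from about 0.35 to 0.9 m from the base axis. Payload 8.1 kg.
Tool frame: the origin (TCP) lies between the finger pads; the fingertips stand 17 mm ahead of it and the grasp point (between the pads) lies 2 mm behind it; z points along the fingers, y is the line along which they close (so a half turn about z gives the same grasp; the last joint's range is limited). The gripper opens to 92 mm and grips with 3 to 60 N. Pads are 19 mm wide; open, the fingers measure 130 mm over their backs; the gripper's body (75 mm by 190 mm) begins 47 mm behind the grasp point.
Start: joints at [1.109, 0.434, 0.025, 1.573, -0.012, 1.134, -0.075], TCP at [0.219, -0.585, 0.244] pointing down, gripper open.
Joint ranges: [-2.62, 2.62], [-0.44, 2.09], [-1.27, 1.32], [0.08, 2.57], [-1.32, 4.46], [0.12, 2], [-2.74, 2.74]. Speed limits (rad/s): [2.22, 2.22, 3.01, 3.01, 3.14, 3.14, 3.14].

INTERFACE

Orientations are given as a unit quaternion [x, y, z, w].
In Python, from bench import manip gives the robot as it stands.
- The arm moves only by the tool move_arm, never from a script. Its argument "commands" is a list of rows, each a list of 7 numbers: the gripper command: -1 is shut, 1 is fully open, values between are in proportion, then the shift along the tool's x, y, z in mm, then the turn, a rotation vector about the tool's x, y, z in degrees. A call has 1 to 8 rows; each row shifts and turns the commanded pose from where the row before left it, along the tool's axes as they then stand; what a row does not reach is not made up. A row lasts 1/8 s, in which the tool goes at most 62.5 mm and 10.7 degrees, less where a joint would pass 70% of its speed; a pose out of reach is approached as far as the arm can. A call is refused whole if a number of a shift passes 62.5 or a number of a turn 10.7, either way. A call with a gripper value outside its range is refused whole. The fingers move at their own pace and stop on an object; "newtons" is the grip in N (left out, the last holds). Time passes only in rows, so rows that do not move let the fingers close. It gives the time, the measured TCP pose, the force, the opening and the grip force at its end, in the units of the state.
- manip.observe(): the state, without advancing time (a new reading comes with each control period).
- manip.read_camera(name): name is "scene" or "side" or "wrist"; returns a dict with "img" (400x640x3 uint8, red, green, blue), "range_z" (400x640 float32, m along the optical axis (not along the pixel's ray), 0 where there is no reading), "fx", "fy", "cx", "cy" (pixels), "k1" (the pictures are not rectified: a ray, as slopes to the right and down, at radius r is drawn at 1 + k1 r^2 times it, then the intrinsics apply), "view" (4x4, takes a point from world to camera coordinates); the wrist camera has in their place "mount" (4x4, takes a point from camera to tool coordinates, whose origin is the TCP and whose axes are the flange's). Camera axes: x right, y down, z forward; pixel columns grow to the right and rows downward; lengths in m; the calibration is good to about 2 mm. A picture is of the moment at which its call begins: read the wrist's pose just before it.
- manip.hand_in(): hands the job in; it is judged then, once.
The state is a dict: "clock": time; "q": joint angles; "qvel": joint speeds; "joint_efforts": joint torques, N m; "tool_pos": TCP position; "tool_rot": TCP orientation; "wrist_force": force on the tool from outside, world axes, zero at the start; "wrist_torque": the same for the moment, N m; "finger_gap": finger opening in m; "gripper_force": force on a finger pad.
Only numpy, scipy, OpenCV 4.12 (cv2) and the standard library are available. Lean on these libraries where they do the work, as an engineer would, in place of code of your own. Each camera call takes 0.05 s, during which the arm holds its last target. There are 200 camera calls.

TASK

The paint chest is shut by a dial padlock through its hasp. Dial the combination, clockwise to 2 and then back anticlockwise to 6, pull the case off its shackle until it is fully open, unhook the lock from the staple and lift it a good hand's breadth (at least 10 cm) above the lid. Finish while still holding it there, open, level and dial up, so that a colleague can open the chest; leave the brush, the tape roll and the paint tin where they are.

Things in the scene. Friction and masses are not known exactly. Their poses are not given: they have to be found in the camera images.
- chest: Yellow steel paint chest, fixed, 330 (x) x 410 (y) x 120 mm high, shut by two flat flaps meeting on a seam along its x axis; origin under its centre, z up, lid top at z = 120 mm.
- strap (a joint): Hasp strap, hinged to the left (+y) flap, rad: 0 flat on the lid (so it starts), growing as it lifts. Steel, 32 mm wide in the chest's x, lying along y over the seam, its top 3.5 mm above the lid; the staple stands up through its slot and it reaches 16 mm to either side of the staple in x. It need not be moved.
- staple (a point): Foot of the hasp's staple at lid height, same axes as the chest. The staple is an upright hoop of 6 mm round steel bar in the plane x = 0 of this frame: two uprights at y = -12 and +12 mm, top bar with its underside 27 mm and upper side 33 mm above the lid, so the eye between is 18 mm wide and opens along x.
- lock: Steel dial padlock, about 0.35 kg, lying loose and flat on the right-hand flap, dial up. Case 64 mm (x) x 56 mm (y) x 28 mm thick (z); origin under the case's centre. The shackle leaves the +x face. x starts within 0.05 rad of the chest's x; shut, the case's +x face is about 21 mm short of the staple. Lifted 5 mm the case clears the strap; the eye allows 9 mm.
- bow (a point): Middle of the shackle's bow, at bar centre: shut, 67 mm ahead (+x) of the lock's origin, 14 mm above its underside; moves with the shackle. Shackle: 8 mm round bar, short leg at y = +13 mm, long leg at y = -13 mm of the lock. The short leg runs along x through the staple's eye, the staple's -y upright standing between the legs.
- gap (a point): Point of the case frame 39.5 mm ahead (+x) of the lock's origin, at shackle height: the middle of the 15 mm gap (in x) between the case and the short leg's end when the shackle is fully open. With the staple's bar in that gap, the lock comes straight up off the staple. The shackle only slides, never swivels.
- dial_top (a point): Centre of the dial's top, on its axis, 45.5 mm above the case's underside, 5 mm behind (-x of) the lock's origin. Black knurled grip 34 mm across, 13 mm high, on a flange 46 mm across, 4.5 mm high with ten ticks: red is 0, then 1 to 9 clockwise seen from above. A red line on the grip points to 0. The number set is the tick at the yellow mark on the case's shackle side (+x).
- dial (a joint): Dial against case, rad, growing anticlockwise seen from above, counting past full turns; number = joint / 0.6283. Starts at 4 to 6. It clicks at each number (about 0.06 N m to pass) and centres itself when let go; the case swings up to 0.15 rad with it before the staple stops it. If it goes clockwise over 0.15 rad past 2, an inner wheel is carried too far: go clockwise round to 2 again.
- shackle (a joint): How far the shackle stands out of the case, m: 0 shut, 0.021 fully open. It cannot be drawn unless the combination is dialled; then it slides with about 3 N of friction, no spring, and stays where it is left. Pulled to -x the lock first travels about 7 mm until the bow meets the staple. The dial cannot turn while it is open.
- brush: Paint brush, 200 mm long, lying loose on the right-hand flap beside the lock; bystander. Origin under its middle.
- tape: Blue roll of tape, 100 mm across, 25 mm high, loose on the left-hand flap; bystander. Origin under its centre.
- tin: Paint tin with a green band, 103 mm across, 111 mm high, standing on the bench to the left of the chest; bystander. Origin under its centre.
Not all that is in view belongs to the job. There is more than one size of the lock; the one meant has the size given above.

How it is judged:
On the way:
1. the case is pulled off the shackle, fully open, while the shackle is still on the staple (value of joint shackle above 0.017 m and z of lock in the frame of staple below 0.015 m), for 0.1 s.
At the end, for the whole second after the job is handed in: The lock is held by the fingers, its underside at least 95 mm above the lid, its case within 0.35 rad of level with the dial up, shackle at least 17 mm open, still, and touching nothing of the chest (value of joint shackle above 0.017 m and z of lock in the frame of staple above 0.095 m and angle between lock's own z axis and vertical below 0.35 rad and z of dial_top in the frame of staple above 0.13 m and contact force between the fingers and lock above 1 N and contact force between lock and chest below 0.05 N and linear speed of lock below 0.03 m/s); the arm keeps its last pose, push and grip.
It fails at once if the brush, tape roll or tin is moved more than 3 cm (distance of any of brush, tape, tin from where it was at the start of the episode above 0.03 m).
It also fails if it takes over 72 s, if anything falls off the work surface, if the arm or the gripper's body presses on something with over 40 N, if the wrist force passes 120 N, or if a joint passes its speed limit or range.

## Working session

There is one attempt and no reset: what is moved stays moved. The work goes in short steps, Python scripts to look and compute and a tool call to move; the robot and the scene stay as the last step left them, time stands still between calls to the robot, and variables do not carry over. Pictures are saved under pics/ and viewed, at most 10 in all, crops included, and the job is handed in when it is done.

Besides the shell and the picture viewer there is one more tool, called after "Call:" in YAML: its name, and indented under it one key for each argument. move_arm: Moves the arm, as the interface text tells. Its arguments: {"type":"object","properties":{"commands":{"type":"array"},"newtons":{"type":"number"}},"required":["commands"]}

```bash
mkdir -p pics
cat > h.py <<'E'
import numpy as np, cv2
from scipy.spatial.transform import Rotation as R
from bench import manip
def cam(n):
    s=manip.observe(); c=manip.read_camera(n)
    if n=="wrist":
        T=np.eye(4);T[:3,:3]=R.from_quat(s["tool_rot"]).as_matrix();T[:3,3]=s["tool_pos"]
        c["c2w"]=T@np.array(c["mount"])
    else: c["c2w"]=np.linalg.inv(np.array(c["view"]))
    return c
def rays(c,uv):
    uv=np.atleast_2d(np.array(uv,float))
    K=np.array([[c["fx"],0,c["cx"]],[0,c["fy"],c["cy"]],[0,0,1.]])
    p=cv2.undistortPoints(uv[:,None],K,np.array([c["k1"],0,0,0.]))[:,0]
    return np.c_[p,np.ones(len(p))]
def onplane(c,uv,z):
    d=rays(c,uv)@c["c2w"][:3,:3].T; o=c["c2w"][:3,3]
    return o+d*((z-o[2])/d[:,2])[:,None]
def pts(c,uv):
    uv=np.atleast_2d(uv); zz=c["range_z"][uv[:,1].astype(int),uv[:,0].astype(int)]
    return (rays(c,uv)*zz[:,None])@c["c2w"][:3,:3].T+c["c2w"][:3,3]
def save(c,f): cv2.imwrite(f,c["img"][...,::-1])
E
python3 - <<'E'
from h import *
s=manip.observe(); print(s)
a=cam("scene");b=cam("side")
for n,c in(("scene",a),("side",b)): save(c,f"pics/{n}0.png"); print(n,c["c2w"].round(3).tolist(),c["fx"],c["k1"])
E
```

```text
{'clock': 0.0, 'q': array([ 1.10940216,  0.43523518,  0.02499153,  1.57410147, -0.01158579,
        1.13400445, -0.07510094]), 'qvel': array([ 0.00083717, -0.00018141,  0.00019222, -0.00158395, -0.00179866,
        0.00048444, -0.00044087]), 'joint_efforts': array([ 1.34555617e-04, -6.67852736e+01,  9.85528417e-01, -3.14466441e+01,
       -6.02706266e-02,  4.29949898e-02,  1.92760158e-04]), 'tool_pos': array([ 0.21922762, -0.58476654,  0.24293591]), 'tool_rot': array([ 9.83958417e-01,  1.78396162e-01, -2.24015397e-04, -7.69919825e-04]), 'wrist_force': array([ 0.3806458 , -0.16293424,  0.41700777]), 'wrist_torque': array([-0.01919073,  0.03311775, -0.02118177]), 'gripper_force': 0.0, 'finger_gap': 0.09173158677178259}
scene [[-0.357, 0.74, -0.57, 1.115], [0.934, 0.292, -0.207, 0.315], [0.013, -0.606, -0.796, 0.929], [0.0, 0.0, 0.0, 1.0]] 437.577050392909 -0.04051040035534591
side [[-0.737, -0.374, 0.562, -0.063], [-0.675, 0.395, -0.623, 0.731], [0.011, -0.839, -0.544, 0.66], [0.0, 0.0, 0.0, 1.0]] 376.94763578633354 -0.011256375538168654
```

View pics/scene0.png

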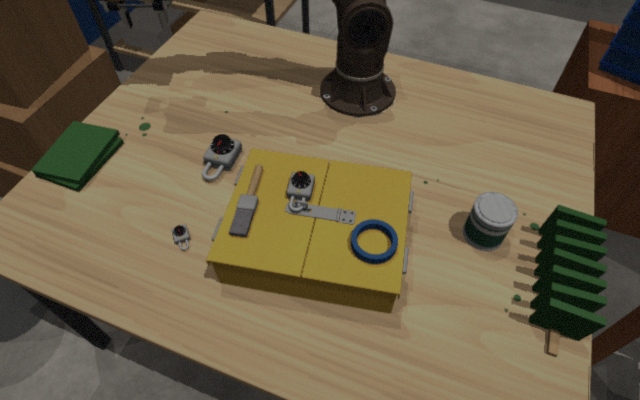

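View pics/side0.png

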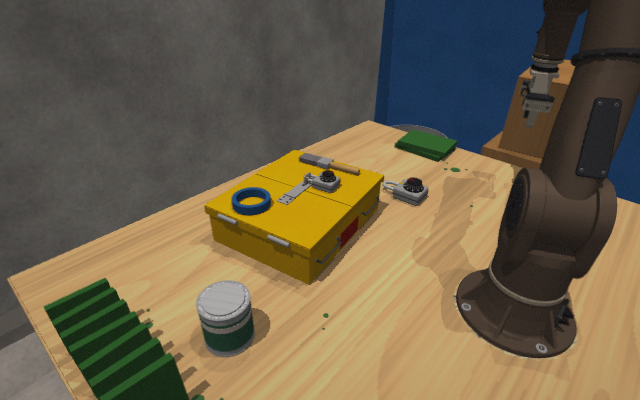

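Candidates for the padlock in the scene picture: (300,183) on the right-hand flap, hooked at the hasp; (222,150), a bigger one on the bench; (180,233), a tiny one on the bench. The description fits (300,183). The chest corners are near (243,153), (413,168), (402,290) and (217,263). Next I measure it and check the size and orientation.

Run:
```python
from h import *
c=cam("scene"); im=c["img"]; 
hsv=cv2.cvtColor(im,cv2.COLOR_RGB2HSV)
ye=cv2.inRange(hsv,(22,150,100),(32,255,255))
P=None
v,u=np.nonzero(ye); p=pts(c,np.c_[u,v]); k=(abs(p[:,2]-.12)<.008)
q=p[k]; print("top z",np.median(q[:,2]))
r=cv2.minAreaRect((q[:,:2]*1000).astype(np.float32)); print("chest rect",r)
for z in (.12,): print(onplane(c,[[243,153],[413,168],[402,290],[217,263]],z).round(3).tolist())
for x0,y0,x1,y1,z in((285,165,320,190,.1655),(205,128,240,155,.05)):
    g=im[y0:y1,x0:x1].max(2)<60
    vv,uu=np.nonzero(g); print(uu.mean()+x0,vv.mean()+y0,len(uu),pts(c,np.c_[uu+x0,vv+y0]).mean(0).round(4),onplane(c,[uu.mean()+x0,vv.mean()+y0],z).round(4))
# point cloud near lock
V,U=np.mgrid[160:220,280:325]; p=pts(c,np.c_[U.ravel(),V.ravel()]); 
k=(p[:,2]>.158)&(p[:,2]<.175);print("dial cloud",p[k].mean(0),p[k].min(0),p[k].max(0))
k=(p[:,2]>.145)&(p[:,2]<.175);print(p[k].min(0),p[k].max(0))
cv2.imwrite("pics/crop0.png",cv2.resize(im[120:240,160:360,::-1],None,fx=4,fy=4,interpolation=cv2.INTER_CUBIC)[:480])
```

```text
top z 0.11942400046239265
chest rect ((584.2230834960938, 91.18159484863281), (330.6277160644531, 408.19921875), 10.689229011535645)
[[0.483, -0.149, 0.12], [0.373, 0.262, 0.12], [0.7, 0.323, 0.12], [0.781, -0.053, 0.12]]
300.6651376146789 179.67889908256882 218 [0.5396 0.0347 0.1602] [[0.5436 0.0366 0.1655]]
222.89253731343283 144.72537313432835 335 [ 0.4307 -0.248   0.0627] [[ 0.4204 -0.2565  0.05  ]]
dial cloud [0.53587625 0.03265182 0.16432656] [0.516107   0.01510555 0.15801256] [0.5521851  0.04861229 0.16800031]
[0.50526228 0.00315518 0.14500406] [0.59516208 0.07087464 0.16800031]
```

View pics/crop0.png

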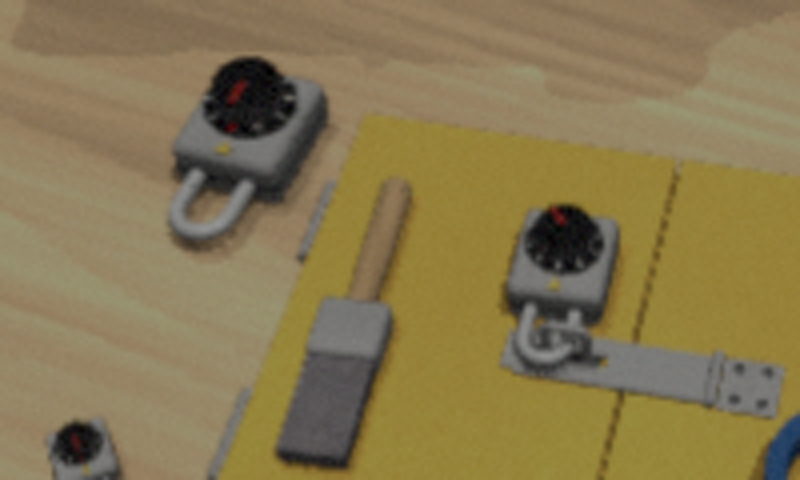

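The crop shows the chosen lock with its dial at crop (565,235), about 36 mm across, its yellow mark at (553,285), and the shackle on the staple at (555,345). This is the right lock. I'll move above it.

Call:
move_arm:
  commands:
    - [0.2,42.7,-38.9,-4.2,0,0,0]
    - [0.2,42.7,-38.9,-4.2,0,0,0]
    - [0.2,42.7,-38.9,-4.2,0,0,0]
    - [0.2,42.7,-38.9,-4.2,0,0,0]
    - [0.2,42.7,-38.9,-4.2,0,0,0]
    - [0.2,42.7,-38.9,-4.2,0,0,0]
    - [0.2,42.7,-38.9,-4.2,0,0,0]
    - [0.2,42.7,-38.9,-4.2,0,0,0]

```text
clock: 1.15
tool_pos: [0.4305, -0.1722, 0.2775]
tool_rot: [0.984, 0.178, 0.0, 0.0]
wrist_force: [1.1, -1.0, 0.3]
finger_gap: 0.0548
gripper_force: 0.0
```

Call:
move_arm:
  commands:
    - [0.2,42.7,-38.9,-4.2,0,0,0]
    - [0.2,42.7,-38.9,-4.2,0,0,0]
    - [0.2,42.7,-38.9,-4.2,0,0,0]
    - [0.2,42.7,-38.9,-4.2,0,0,0]
    - [0.2,0,0,0,0,0,10]
    - [0.2,0,0,0,0,0,0]
    - [0.2,0,0,0,0,0,0]

```text
clock: 2.02
tool_pos: [0.5351, 0.0309, 0.294]
tool_rot: [0.996, 0.093, -0.0, 0.0]
wrist_force: [0.6, 0.3, 0.4]
finger_gap: 0.0549
gripper_force: 0.0
```

Run:
```python
from h import *
s=manip.observe(); print(s["clock"],s["q"].round(2),s["tool_pos"],s["tool_rot"],s["finger_gap"])
c=cam("wrist"); save(c,"pics/w1.png"); print(np.array(c["mount"]).round(3).tolist(),c["fx"])
```

```text
2.025 [ 0.11  0.28 -0.34  1.69  0.1   1.19 -1.64] [0.53507254 0.03089745 0.29396792] [ 9.95651275e-01  9.31580737e-02 -2.31414171e-04  2.41944210e-04] 0.0549486279344627
[[0.0, -0.962, -0.273, 0.073], [1.0, 0.0, -0.0, 0.001], [0.001, -0.273, 0.962, -0.14], [0.0, 0.0, 0.0, 1.0]] 280.4466780394164
```

View pics/w1.png

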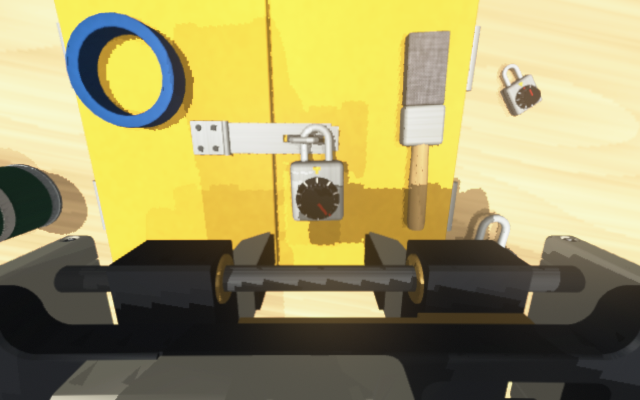

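The wrist picture shows the lock case at (293-344, 163-222) with the shackle upward at (318,130). The dial is at (317,197) with its red line toward (325,210), so it reads about 6. Next I measure exactly.

```bash
cat >> h.py <<'E'
def rect(c,ctr,z,half=.06,n=480,yaw=0.):
    """top view of plane z: up=+x', left=+y' (yaw frame)"""
    K=np.array([[c["fx"],0,c["cx"]],[0,c["fy"],c["cy"]],[0,0,1.]])
    i=np.arange(n);a=half-(i+.5)*2*half/n
    X,Y=np.meshgrid(a,a,indexing="ij"); cs,sn=np.cos(yaw),np.sin(yaw)
    W=np.c_[(ctr[0]+cs*X-sn*Y).ravel(),(ctr[1]+sn*X+cs*Y).ravel(),np.full(n*n,z)]
    Q=np.linalg.inv(c["c2w"]);P=W@Q[:3,:3].T+Q[:3,3]
    uv=cv2.projectPoints(P,np.zeros(3),np.zeros(3),K,np.array([c["k1"],0,0,0.]))[0][:,0].reshape(n,n,2).astype(np.float32)
    return cv2.remap(c["img"],uv[...,0],uv[...,1],cv2.INTER_CUBIC)
E
python3 - <<'E'
from h import *
c=cam("wrist");im=c["img"]
x0,y0,x1,y1=285,160,350,225
g=(im[y0:y1,x0:x1].max(2)<75).astype(np.uint8)
n,l,st,ce=cv2.connectedComponentsWithStats(g); k=1+st[1:,4].argmax(); print(st[k],ce[k]+[x0,y0])
print("dial",onplane(c,ce[k]+[x0,y0],.1655))
V,U=np.mgrid[100:235,270:360]; p=pts(c,np.c_[U.ravel(),V.ravel()])
k=(p[:,2]>.16)&(p[:,2]<.172);print("cloud grip",k.sum(),p[k].min(0),p[k].max(0),(p[k].min(0)+p[k].max(0))/2)
k=(p[:,2]>.142)&(p[:,2]<.151);print("case rect",cv2.minAreaRect((p[k][:,:2]*1000).astype(np.float32)),np.median(p[k][:,2]))
A=rect(c,(.537,.0325),.1655,.035,400,np.radians(10.7)); B=rect(c,(.575,.04),.151,.07,400,np.radians(10.7))
cv2.imwrite("pics/r1.png",np.hstack([A,B])[...,::-1])
E
```

```text
[ 16  42  23  16 175] [311.93142857 210.88571429]
dial [[0.52284797 0.03550234 0.1655    ]]
cloud grip 902 [0.51476039 0.01450248 0.16001035] [0.54959638 0.04925189 0.16714133] [0.53217839 0.03187719 0.16357584]
case rect ((550.1514892578125, 35.91279602050781), (90.29180145263672, 55.64583206176758), 12.031732559204102) 0.1470570548170903
```

View pics/r1.png

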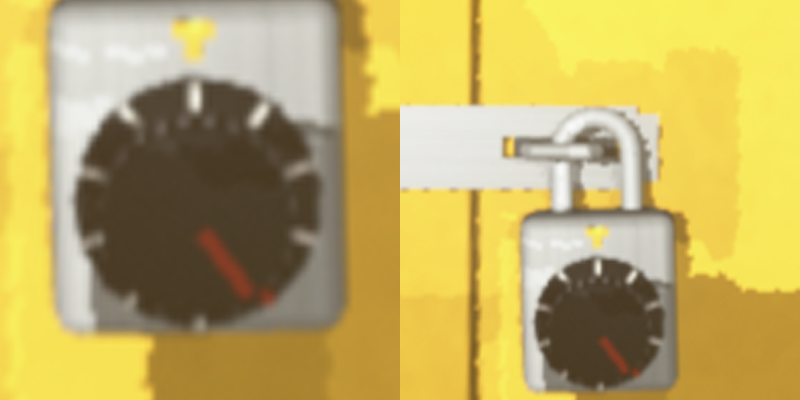

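Call:
move_arm:
  commands:
    - [0.2,0,0,0,0,0,-10]
    - [0.2,0,0,0,0,0,-10]
    - [0.2,0,0,0,0,0,-10]
    - [0.2,0,0,0,0,0,-10]
    - [0.2,0,0,0,0,0,-10]
    - [0.2,0,0,0,0,0,-10]
    - [0.2,0,0,0,0,0,-10]
    - [0.2,0,0,0,0,0,-10]

```text
clock: 3.12
tool_pos: [0.5352, 0.0309, 0.2942]
tool_rot: [0.701, 0.713, -0.0, 0.0]
wrist_force: [0.8, -0.1, -0.6]
finger_gap: 0.055
gripper_force: 0.0
```

Call:
move_arm:
  commands:
    - [0.2,0,0,0,0,0,-10]
    - [0.2,0,0,0,0,0,-10]
    - [0.2,1.6,-1.5,0,0,0,0]
    - [0.2,0,0,40,0,0,0]
    - [0.2,0,0,40,0,0,0]
    - [0.2,0,0,20,0,0,0]
    - [0.2,0,0,0,0,0,0]

```text
clock: 4.0
tool_pos: [0.5323, 0.0322, 0.1929]
tool_rot: [0.571, 0.821, -0.001, -0.001]
wrist_force: [-0.6, 0.6, -0.0]
finger_gap: 0.0554
gripper_force: 0.0
```

Run:
```python
from h import *
s=manip.observe(); print(s["clock"],s["q"].round(2),s["tool_pos"],R.from_quat(s["tool_rot"]).as_matrix().round(3),s["finger_gap"],s["wrist_force"])
```

```text
4.0 [ 0.31  0.42 -0.63  1.82  0.29  1.   -0.08] [0.53230611 0.03221282 0.19293341] [[-0.348  0.937 -0.003]
 [ 0.937  0.348 -0.   ]
 [ 0.001 -0.003 -1.   ]] 0.05542371941545095 [-0.59387536  0.61289081 -0.01584283]
```

Call:
move_arm:
  commands:
    - [0.2,0,0,0,0,0,-10]
    - [0.2,0,0,0,0,0,-10]
    - [0.2,0,0,12,0,0,0]
    - [0.2,0,0,9.5,0,0,0]
    - [-1,0,0,0,0,0,0]
    - [-1,0,0,0,0,0,0]
    - [-1,0,0,0,0,0,0]
    - [-1,0,0,0,0,0,0]
  newtons: 20

```text
clock: 5.0
tool_pos: [0.5335, 0.0329, 0.1728]
tool_rot: [0.418, 0.908, 0.0, 0.0]
wrist_force: [-1.1, 1.1, 0.1]
finger_gap: 0.0328
gripper_force: 20.0
```

Call:
move_arm:
  commands:
    - [-1,0,0,0,0,0,10]
    - [-1,0,0,0,0,0,10]
    - [-1,0,0,0,0,0,10]
    - [-1,0,0,0,0,0,10]
    - [-1,0,0,0,0,0,10]
    - [-1,0,0,0,0,0,10]
    - [-1,0,0,0,0,0,10]
    - [-1,0,0,0,0,0,10]

```text
clock: 6.0
tool_pos: [0.5333, 0.0329, 0.1728]
tool_rot: [0.905, 0.424, 0.0, -0.0]
wrist_force: [-0.3, 0.0, -0.1]
finger_gap: 0.0333
gripper_force: 20.0
```

Call:
move_arm:
  commands:
    - [-1,0,0,0,0,0,10]
    - [-1,0,0,0,0,0,10]
    - [-1,0,0,0,0,0,10]
    - [-1,0,0,0,0,0,10]
    - [-1,0,0,0,0,0,10]
    - [-1,0,0,0,0,0,10]
    - [-1,0,0,0,0,0,8]
    - [-1,0,0,0,0,0,0]

```text
clock: 7.0
tool_pos: [0.5334, 0.0331, 0.1728]
tool_rot: [0.989, -0.151, 0.0, -0.0]
wrist_force: [-0.7, 1.5, 0.8]
finger_gap: 0.033
gripper_force: 20.0
```

Run:
```python
from h import *
s=manip.observe(); T=R.from_quat(s["tool_rot"]).as_matrix();print(s["clock"],s["q"].round(2),s["tool_pos"],np.degrees(np.arctan2(T[1,0],T[0,0])),s["wrist_torque"])
c=cam("wrist"); w=cam("scene")
A=rect(c,(.545,.034),.1525,.05,400,np.radians(10.7)); B=cv2.resize(w["img"][155:220,270:335],(400,400),interpolation=cv2.INTER_CUBIC)
cv2.imwrite("pics/r2.png",np.hstack([A,B])[...,::-1])
```

```text
7.0 [-0.09  0.37 -0.1   1.88  0.05  0.9  -2.08] [0.53340578 0.0330562  0.17280037] -17.381556835370642 [ 0.20809254  0.17218445 -0.01209325]
```

View pics/r2.png

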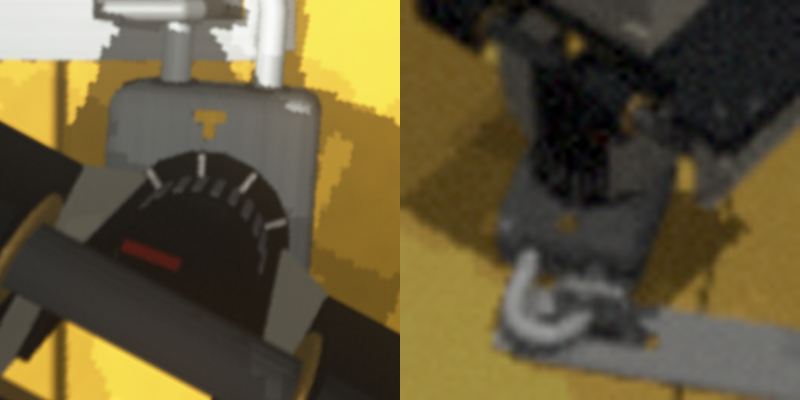

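Number 2 is at the mark, within about 2° (the tick is at (202,163), the mark at (208,123)). I'll nudge it the last bit clockwise, then turn back anticlockwise to 6.

Call:
move_arm:
  commands:
    - [-1,0,0,0,0,0,3]
    - [-1,0,0,0,0,0,0]
    - [-1,0,0,0,0,0,-10]
    - [-1,0,0,0,0,0,-10]
    - [-1,0,0,0,0,0,-10]
    - [-1,0,0,0,0,0,-10]
    - [-1,0,0,0,0,0,-10]
    - [-1,0,0,0,0,0,-10]

```text
clock: 8.1
tool_pos: [0.5337, 0.0324, 0.1728]
tool_rot: [0.94, 0.342, 0.0, 0.0]
wrist_force: [0.1, -0.3, 1.2]
finger_gap: 0.0332
gripper_force: 20.0
```

Call:
move_arm:
  commands:
    - [-1,0,0,0,0,0,-10]
    - [-1,0,0,0,0,0,-10]
    - [-1,0,0,0,0,0,-10]
    - [-1,0,0,0,0,0,-10]
    - [-1,0,0,0,0,0,-10]
    - [-1,0,0,0,0,0,-10]
    - [-1,0,0,0,0,0,-10]
    - [-1,0,0,0,0,0,-10]

```text
clock: 9.1
tool_pos: [0.534, 0.0322, 0.1728]
tool_rot: [0.5, 0.866, 0.0, 0.001]
wrist_force: [0.9, -1.1, -0.7]
finger_gap: 0.0331
gripper_force: 20.0
```

Call:
move_arm:
  commands:
    - [-1,0,0,0,0,0,-8]
    - [-1,0,0,0,0,0,0]

```text
clock: 9.35
tool_pos: [0.534, 0.0323, 0.1728]
tool_rot: [0.442, 0.897, 0.0, 0.0]
wrist_force: [1.8, -0.0, 1.6]
finger_gap: 0.0331
gripper_force: 20.0
```

Run:
```python
from h import *
s=manip.observe(); T=R.from_quat(s["tool_rot"]).as_matrix();print(s["clock"],s["q"].round(2),s["tool_pos"],np.degrees(np.arctan2(T[1,0],T[0,0])),s["wrist_torque"])
c=cam("wrist"); w=cam("side")
A=rect(c,(.545,.034),.1525,.05,400,np.radians(10.7)); B=cv2.resize(w["img"][150:210,285:345],(400,400),interpolation=cv2.INTER_CUBIC)
cv2.imwrite("pics/r3.png",np.hstack([A,B])[...,::-1])
```

```text
9.35 [ 0.35  0.45 -0.69  1.84  0.34  0.97  0.17] [0.53398115 0.03225661 0.17280288] 127.57919163635316 [-0.14269402 -0.44277474  0.09206497]
```

View pics/r3.png

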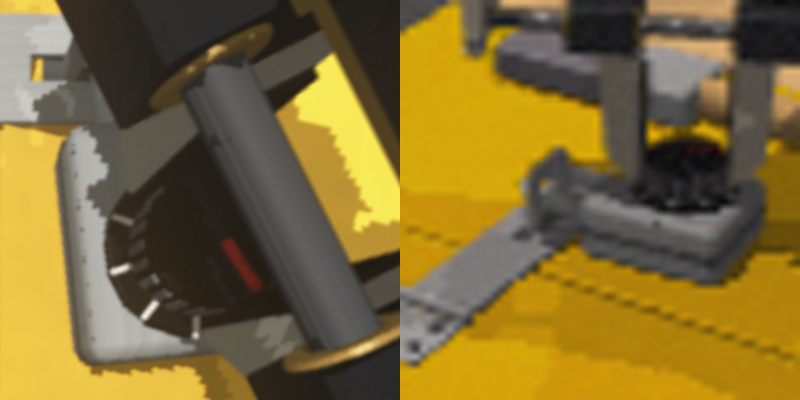

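The case is swung about 6° anticlockwise and the dial reads about 5.75. I'll finish the turn, release so it centres, regrip and square the case.

Call:
move_arm:
  commands:
    - [-1,0,0,0,0,0,-8]
    - [-1,0,0,0,0,0,0]
    - [0,0,0,0,0,0,0]
    - [0,0,0,0,0,0,0]
    - [-1,0,0,0,0,0,0]
    - [-1,0,0,0,0,0,0]
    - [-1,0,0,0,0,0,0]
    - [-1,0,0,0,0,0,6]
  newtons: 30

```text
clock: 10.45
tool_pos: [0.5333, 0.0328, 0.1725]
tool_rot: [0.427, 0.904, 0.0, -0.0]
wrist_force: [0.8, -0.1, -1.5]
finger_gap: 0.0332
gripper_force: 30.0
```

Call:
move_arm:
  commands:
    - [-1,2.4,-4.4,0,0,0,0]
    - [-1,2.4,-4.4,0,0,0,0]
    - [-1,1,-1.8,0,0,0,0]
    - [-1,1,-1.8,0,0,0,0]
    - [-1,0,0,0,0,0,0]

```text
clock: 11.08
tool_pos: [0.5193, 0.03, 0.1726]
tool_rot: [0.426, 0.905, -0.0, -0.0]
wrist_force: [2.7, 0.5, -3.6]
finger_gap: 0.0331
gripper_force: 30.0
```

Run:
```python
from h import *
s=manip.observe(); T=R.from_quat(s["tool_rot"]).as_matrix();print(s["clock"],s["tool_pos"],np.degrees(np.arctan2(T[1,0],T[0,0])),s["wrist_force"],s["wrist_torque"])
c=cam("wrist")
A=rect(c,(.545,.034),.1525,.05,400,np.radians(10.7))
cv2.imwrite("pics/r4.png",A[...,::-1])
```

```text
11.075 [0.51927189 0.02998454 0.17258347] 129.56420345815636 [ 2.7430101   0.50734703 -3.60454006] [ 0.16482672 -0.55058825  0.01088388]
```

View pics/r4.png

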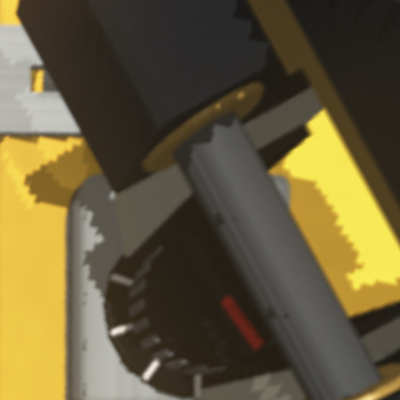

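The case is squared, it has been pulled 14 mm, and the force is just friction, so the lock is opening. I'll keep pulling.

Call:
move_arm:
  commands:
    - [-1,1.9,-3.5,0,0,0,0]
    - [-1,1.9,-3.5,0,0,0,0]
    - [-1,1,-1.8,0,0,0,0]
    - [-1,0,0,0,0,0,0]

```text
clock: 11.62
tool_pos: [0.5093, 0.028, 0.1726]
tool_rot: [0.426, 0.905, -0.0, -0.0]
wrist_force: [1.4, 0.5, -4.4]
finger_gap: 0.0329
gripper_force: 30.0
```

Call:
move_arm:
  commands:
    - [-1,1,-1.8,0,0,0,0]
    - [-1,0,0,0,0,0,0]

```text
clock: 11.88
tool_pos: [0.5075, 0.0278, 0.1726]
tool_rot: [0.426, 0.905, -0.0, -0.0]
wrist_force: [1.7, 0.8, -3.3]
finger_gap: 0.0325
gripper_force: 30.0
```

Call:
move_arm:
  commands:
    - [-1,1,-1.8,0,0,0,0]
    - [-1,0,0,0,0,0,0]

```text
clock: 12.12
tool_pos: [0.507, 0.0278, 0.1731]
tool_rot: [0.426, 0.905, 0.001, 0.001]
wrist_force: [8.0, 2.0, -5.5]
finger_gap: 0.0328
gripper_force: 30.0
```

The end stop is reached at 26.8 mm of travel. The dial-to-staple distance is 85.9 mm against 86 mm expected, so the lock is fully open. Now I lift it 6 mm and move +x.

Call:
move_arm:
  commands:
    - [-1,0,0,-3,0,0,0]
    - [-1,-0.7,1.2,-3,0,0,0]
    - [-1,0,0,0,0,0,0]
    - [-1,-4,7.3,0,0,0,0]
    - [-1,-4,7.3,0,0,0,0]
    - [-1,-4,7.3,0,0,0,0]
    - [-1,-4,7.3,0,0,0,0]
    - [-1,0,0,0,0,0,0]

```text
clock: 13.12
tool_pos: [0.5403, 0.0342, 0.1785]
tool_rot: [0.426, 0.905, 0.0, -0.0]
wrist_force: [-0.3, 0.8, -4.3]
finger_gap: 0.033
gripper_force: 30.0
```

Run:
```python
from h import *
s=manip.observe(); p=s["tool_pos"]; d=np.array([.5889,.0569])-p[:2]; e=np.array([.983,.186]); print(s["clock"],p,d@e,d@[-.186,.983],s["wrist_force"],s["wrist_torque"])
w=cam("scene");v=cam("side")
f=lambda i,x,y:cv2.resize(i["img"][y:y+65,x:x+65],(400,400),interpolation=cv2.INTER_CUBIC)
cv2.imwrite("pics/r5.png",np.hstack([f(w,270,160),f(v,280,150)])[...,::-1])
```

```text
13.125 [0.54028319 0.03418595 0.1784802 ] 0.05201513312263113 0.013285184195808718 [-0.27577808  0.81906006 -4.25458757] [ 0.01972401 -0.16076395 -0.0137486 ]
```

View pics/r5.png

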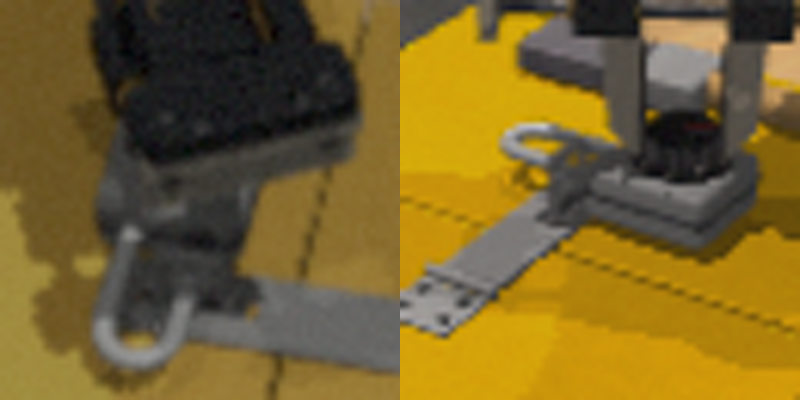

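The pictures show the shackle well out, passing through the staple, with its short-leg end near the staple at (185,300) in the left crop. It needs 7.5 mm more in +x, then a slow lift.

Call:
move_arm:
  commands:
    - [-1,-1.8,3.3,0,0,0,0]
    - [-1,-1.8,3.3,0,0,0,0]
    - [-1,0,0,0,0,0,0]
    - [-1,0,0,-3,0,0,0]
    - [-1,0,0,-3,0,0,0]
    - [-1,0,0,0,0,0,0]

```text
clock: 13.98
tool_pos: [0.5472, 0.0354, 0.185]
tool_rot: [0.426, 0.905, 0.0, 0.0]
wrist_force: [0.2, 0.4, -3.5]
finger_gap: 0.0327
gripper_force: 30.0
```

There's no contact force at a 12 mm lift, so the leg is clear of the staple. I'll lift on.

Call:
move_arm:
  commands:
    - [-1,0,0,-8,0,0,0]
    - [-1,0,0,-12,0,0,0]
    - [-1,0,0,-20,0,0,0]
    - [-1,0,0,-25,0,0,0]
    - [-1,0,0,-25,0,0,0]
    - [-1,0,0,-18,0,0,0]
    - [-1,0,0,-7,0,0,0]
    - [-1,0,0,0,0,0,0]

```text
clock: 14.98
tool_pos: [0.5471, 0.0354, 0.3]
tool_rot: [0.426, 0.905, 0.0, 0.0]
wrist_force: [-0.4, -0.5, -4.5]
finger_gap: 0.0327
gripper_force: 30.0
```

Call:
move_arm:
  commands:
    - [-1,0,0,0,0,0,0]
    - [-1,0,0,0,0,0,0]
    - [-1,0,0,0,0,0,0]
    - [-1,0,0,0,0,0,0]

```text
clock: 15.48
tool_pos: [0.547, 0.0353, 0.2994]
tool_rot: [0.426, 0.905, -0.0, -0.0]
wrist_force: [0.1, 0.1, -3.6]
finger_gap: 0.0333
gripper_force: 30.0
```

Run:
```python
from h import *
w=cam("scene");v=cam("side")
f=lambda i,x,y:cv2.resize(i["img"][y:y+120,x:x+120],(400,400),interpolation=cv2.INTER_CUBIC)
cv2.imwrite("pics/r6.png",np.hstack([f(w,240,110),f(v,260,90)])[...,::-1])
```

```text
(no output)
```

View pics/r6.png

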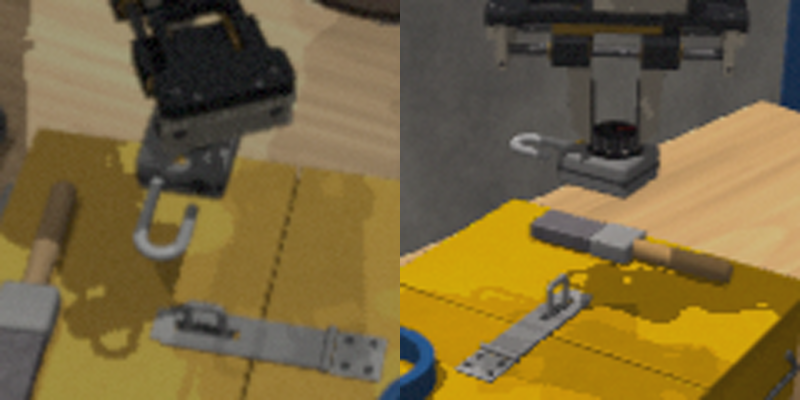

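The picture shows the lock held level in the fingers with the shackle open, clear of the staple at (205,315) in the left crop. The brush and tape have not been disturbed.

```bash
python3 -c "from bench import manip; print(manip.hand_in())"
```

```text
the job is handed in; nothing more can be done
None
```

I dialled the lock to 2 and then 6, pulled it fully open, unhooked it and handed the job in at about 15.5 s of the 72 s; the arm is holding it open, level and dial up, about 12 cm above the lid. The hand-in returned no verdict.

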